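# Hang a lacquered stem in the curing ring

### The job

Take the stem with the square end out of the drying rack by that square end, and lower it from above through the hole of the ring-shaped curing lamp without the stem touching the lamp. Stop with its tip about 20 mm below the underside of the ring, upright and centred in the hole, and finish holding it there still: do not let go. Leave the other pieces in the rack and everything else on the table alone.

Things in the scene. Friction and masses are not known exactly. Their poses are not given: they have to be found in the camera images.
- stem_head (a point): middle of the square end of the stem, a plain wooden piece of about 35 g: a block 28 x 28 mm and 50 mm tall with a straight round stem, 12 mm thick and 110 mm long, below it on the same axis. This point is the block's centre; z points up along the axis away from the stem, x and y are square to the block's side faces. The block rests on the rack's plate over one of its holes, with the stem hanging down through it
- stem_tip (a point): centre of the stem's lower end face, 135 mm below stem_head along the axis; same axes as stem_head
- rack_top (a point): centre of the drying rack's top face, 125 mm above the table. The rack is a fixed wooden plate 70 x 240 x 12 mm (long side along its y) on two end boards, with three round 24 mm holes in a row along its y at -85, 0 and +85 mm; one piece hangs in each, in any order
- ring_center (a point): centre of the lamp's bore, half-way through the ring. The ring is level, 92 mm across outside, 24 mm thick (its top 12 mm above and its underside 12 mm below this point, top 120 mm above the table), with a round 30 mm bore straight through it. A column 45 x 50 mm, 137 mm tall, stands at 92 mm along this point's x (z is up); the 12 mm thick foot lies below the bore. The lamp is fixed
- hung_tree: finished little shaving tree hanging upside down in the rack by its flat round foot (40 mm wide, 9 mm thick, top 9 mm above the plate). Leave it. Origin: on its axis at the height of the plate's top
- finial: turned finial hanging in the rack by its round knob (38 mm wide, top 26 mm above the plate). Leave it. Origin: on its axis at the height of the plate's top
- tree: finished shaving tree standing on the cloth, 134 mm tall, foot 48 mm across. Leave it. Origin: centre of its underside
- jar: amber jar with steel lid, 60 mm across, 85 mm tall. Leave it. Origin: centre of its underside
- sander: cork sanding block 110 x 60 x 32 mm. Leave it. Origin: centre of its underside
- chisel: chisel lying down, about 230 mm long, 26 mm thick. Leave it. Origin: 60 mm from its handle's end, on the cloth; x to the blade
- figure: small turned figure, 40 mm across, 80 mm tall. Leave it. Origin: centre of its underside
Not all that is in view belongs to the job. What is shaped like the part that bears stem_head but black is not meant. What is shaped like the part that bears ring_center but turquoise is not meant.

How it is judged:
By the outcome, as a careful person would: the job done as asked, in the order asked, and still so for the second after the job is handed in, while the arm keeps its last pose, push and grip.
It also fails if it takes over 42 s, if anything falls off the work surface, if the arm or the gripper's body presses on something with over 40 N, if the wrist force passes 120 N, or if a joint passes its speed limit or range.

### The arm

A 6-joint arm with a two-finger parallel gripper is mounted at the origin on the work surface. World frame = base frame: x ahead of the robot, y to its left, z up, the work surface at z = 0. Lengths are in m, angles in degrees, forces in N, time in s.
With the tool pointing down it reaches from about 0.3 to 0.75 m from the base axis. Payload 8.5 kg.
Tool frame: the origin (TCP) lies midway between the tips of the shut fingers; the grasp point (between the pads) lies env.tcp_to_grasp behind it (env.tcp_to_grasp is the distance from the TCP to the grasp point, in m); z points along the fingers, y is the line along which they close (so a half turn about z gives the same grasp; the last joint's range is limited). The gripper opens to 85 mm and grips with 20 to 120 N. Pads are 22 mm wide; open, the fingers measure 114 mm over their backs; the gripper's body (76 mm by 85 mm) begins 54 mm behind the grasp point. The pads swing forward as they close: fully open they stand 13 mm farther back than shut.
Start: joints at [-84.299, 21.807, 74.336, -0, 83.858, -12.336], TCP at [0.17, -0.523, 0.231] pointing down, gripper open.
Joint ranges: [-178.18, 178.18], [-50.72, 133.34], [12.68, 142.11], [-81.47, 261.47], [9.98, 163.14], [-165.26, 165.26]. Speed limits (degrees/s): [136.94, 136.94, 180, 180, 180, 180].

### API

Orientations are given as a 3x3 rotation matrix whose columns are the frame's x, y, z axes.
In Python, from rig import observe, optics, job, env gives the robot as it stands. The module is installed in compiled form; this text tells all that it offers.
- The arm moves only by the shell command python3 -m jog 'ROWS' [FORCE]. ROWS is JSON, a list of rows, each a list of 7 numbers: the turn, a rotation vector about the tool's x, y, z in rad, then the shift along the tool's x, y, z in m, then the opening in per cent of the stroke, from 0 (shut) to 100 (fully open). A call has 1 to 10 rows; each row shifts and turns the commanded pose from where the row before left it, along the tool's axes as they then stand; what a row does not reach is not made up. A row lasts 1/8 s, in which the tool goes at most 62.5 mm and 10.7 degrees, less where a joint would pass 70% of its speed; a pose out of reach is approached as far as the arm can. A call is refused whole if a number of a shift passes 0.0625 or a number of a turn 0.188, either way. A call with a gripper value outside its range is refused whole. The fingers move at their own pace and stop on an object; FORCE is the grip in N (left out, the last holds). Time passes only in rows, so rows that do not move let the fingers close. It gives the time, the measured TCP pose, the force, the opening and the grip force at its end, in the units of the state.
- observe(): the state, without advancing time (a new reading comes with each control period).
- optics.get_image(name): name is "side" or "top" or "wrist"; returns a dict with "pixels" (420x560x3 uint8, red, green, blue), "mtx" (3x3 intrinsics, pixels), "dist_coeffs" ([k1, k2, p1, p2, k3] as OpenCV has them; the pictures are not rectified), "rvec" (rotation vector, rad) and "tvec" (3), from world to camera coordinates, as OpenCV has them. Camera axes: x right, y down, z forward; pixel columns grow to the right and rows downward; lengths in m; the calibration is good to about 2 mm. A picture is of the moment at which its call begins. There is no depth.
- job.close_job(): hands the job in; it is judged then, once.
The state is a dict: "time_s": time; "q": joint angles; "qvel": joint speeds; "joint_efforts": joint torques, N m; "position": TCP position; "tool_rot": TCP orientation; "ft_force": force on the tool from outside, world axes, zero at the start; "wrist_torque": the same for the moment, N m; "grip_width": finger opening in m; "gripper_force": force on a finger pad.
Only numpy, scipy, OpenCV 4.12 (cv2) and the standard library are available. Lean on these libraries where they do the work, as an engineer would, in place of code of your own. Each camera call takes 0.05 s, during which the arm holds its last target. There are 200 camera calls.

## Working session

There is one attempt and no reset: what is moved stays moved. The work goes in short steps, Python scripts to look and compute and a shell command to move; the robot and the scene stay as the last step left them, time stands still between calls to the robot, and variables do not carry over. Pictures are saved under pics/ and viewed, at most 10 in all, crops included, and the job is handed in when it is done.

```bash
mkdir -p pics; cat > h.py <<'E'
import numpy as np, cv2, pickle
from rig import observe, optics, job, env
def grab(n,tag):
    im=optics.get_image(n); pickle.dump(im,open(f'pics/{tag}.pkl','wb'))
    cv2.imwrite(f'pics/{tag}.png',im['pixels'][:,:,::-1]); return im
def load(tag): return pickle.load(open(f'pics/{tag}.pkl','rb'))
def ray(im,uv):
    p=cv2.undistortPoints(np.array([[uv]],float),np.array(im['mtx']),np.array(im['dist_coeffs']))[0,0]
    R=cv2.Rodrigues(np.array(im['rvec'],float))[0]; t=np.array(im['tvec'],float).ravel()
    d=R.T@np.array([p[0],p[1],1]); return -R.T@t, d/np.linalg.norm(d)
def onz(im,uv,z):
    c,d=ray(im,uv); return c+d*(z-c[2])/d[2]
def tri(a,ua,b,ub):
    c1,d1=ray(a,ua);c2,d2=ray(b,ub)
    s=np.linalg.lstsq(np.c_[d1,-d2],c2-c1,rcond=None)[0]
    p,q=c1+s[0]*d1,c2+s[1]*d2; return (p+q)/2,np.linalg.norm(p-q)
def proj(im,P):
    return cv2.projectPoints(np.atleast_2d(np.array(P,float)),np.array(im['rvec'],float),np.array(im['tvec'],float),np.array(im['mtx']),np.array(im['dist_coeffs']))[0][:,0]
E
python3 - <<'E'
from h import *
a=grab('side','s0');b=grab('top','t0');c=grab('wrist','w0')
for i in(a,b,c): print(ray(i,(280,210)))
o=observe();print(o['time_s'],o['tool_rot'],o['grip_width'],env.tcp_to_grasp,o['ft_force'])
E
```

```text
(array([-0.10003924,  0.87085967,  0.85656323]), array([ 0.46936156, -0.66309967, -0.58309395]))
(array([0.39969231, 0.0399703 , 1.37851341]), array([ 0.06350304, -0.0276801 , -0.9975977 ]))
(array([ 0.23220391, -0.50167835,  0.37247775]), array([-0.22616018, -0.08164077, -0.97066284]))
0.15 [[ 9.50863402e-01  3.09610685e-01 -1.19586247e-04]
 [ 3.09610630e-01 -9.50862820e-01  1.07436730e-03]
 [ 2.18925479e-04 -1.05860172e-03 -9.99999416e-01]] 0.08577076671867499 0.0187 [ 0.14826634 -0.87913772  0.30205962]
```

View pics/s0.png

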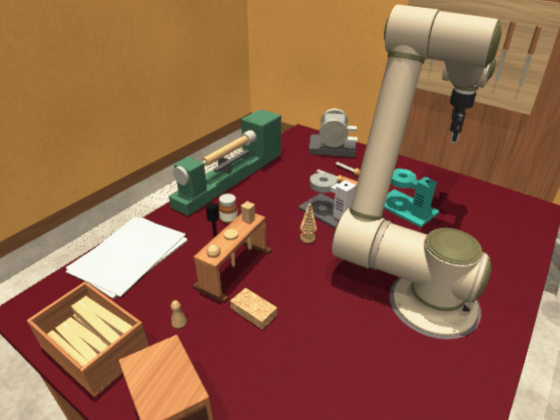

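View pics/t0.png

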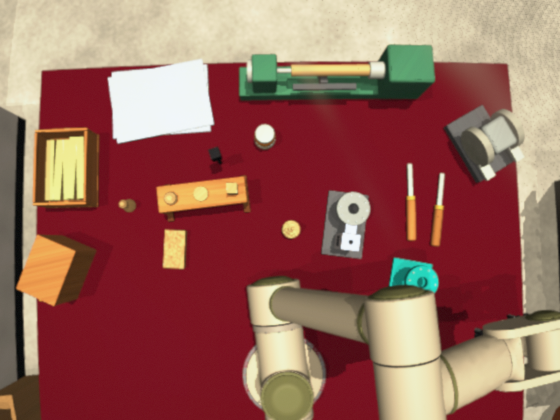

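Side view: the wooden square block is at (248,212), with the disc foot at (232,234) and the finial knob at (213,250). The black stem stands at (212,215), the grey lamp ring is at (323,181) and the turquoise decoy at (403,178). Top view: block at (232,188), foot (201,193), knob (170,198), black stem (215,155), grey ring (352,208), turquoise ring (422,280).
Candidates for the block are wooden (232,188) and black (215,155), so I choose the wooden one. For the ring they are grey (352,208) and turquoise (422,280), so I choose grey. Next is one close crop to check this.

```bash
python3 - <<'E'
from h import *
a,b=load('s0')['pixels'],load('t0')['pixels']
def cr(i,x,y,w,h,s): return cv2.resize(i[y:y+h,x:x+w],(w*s,h*s),interpolation=cv2.INTER_CUBIC)
m=np.vstack([np.hstack([cr(b,210,165,50,50,8)[:300],cr(b,320,180,66,50,6)[:300,:396]]),np.hstack([cr(a,225,190,50,50,8)[:300],cr(a,300,165,66,50,6)])])
cv2.imwrite('pics/c0.png',m[:,:,::-1])
A,B=load('s0'),load('t0')
for n,ua,ub in[('block',(248,206),(232,188)),('ring',(323,181),(352,208))]: print(n,tri(A,ua,B,ub))
print('black',onz(B,(215,155),.13)); print('foot',onz(B,(201,193),.134),'knob',onz(B,(170,198),.151),'col',onz(B,(350,242),.137),'tree',onz(B,(291,229),.13),'jar',onz(B,(264,135),.085))
E
```

```text
block (array([0.53622826, 0.13030617, 0.17196478]), np.float64(0.0015854414794884931))
ring (array([ 0.47981657, -0.19439974,  0.1139003 ]), np.float64(0.0035894596752923825))
black [0.63324452 0.17907594 0.13      ]
foot [0.52947312 0.21765045 0.134     ] knob [0.51616201 0.29848001 0.151     ] col [ 0.3883875  -0.18076389  0.137     ] tree [ 0.42724052 -0.02311379  0.13      ] jar [0.69622572 0.04446375 0.085     ]
```

View pics/c0.png

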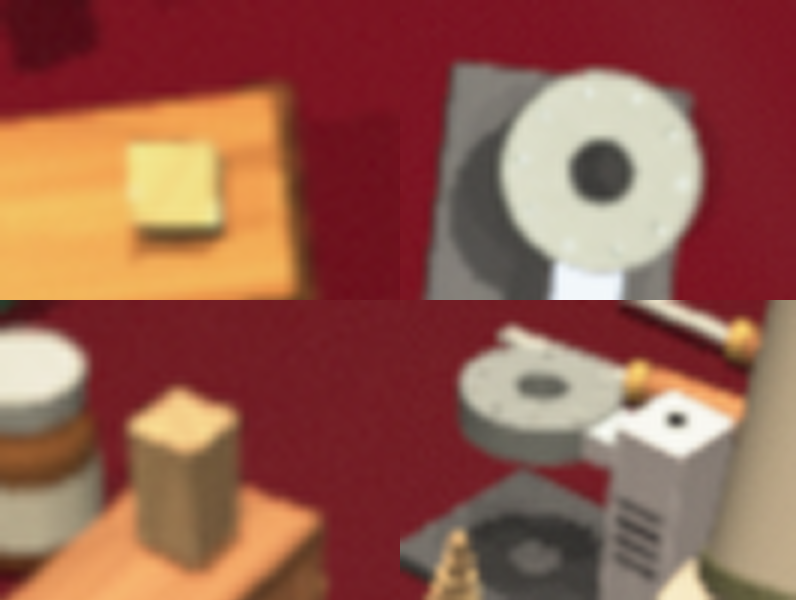

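The crop confirms a wooden square block (top centre at about top-view px (231.5,188)) and a grey ring with its bore at about (420,208). First I move over the lamp, which is on the way, and look with the wrist camera.

```bash
python3 -m jog '[[0,0,0,0.05,-0.027,-0.0075,100],[0,0,0,0.05,-0.027,-0.0075,100],[0,0,0,0.05,-0.027,-0.0075,100],[0,0,0,0.05,-0.027,-0.0075,100],[0,0,0,0.05,-0.027,-0.0075,100],[0,0,0,0.05,-0.027,-0.0075,100],[0,0,0,0.05,-0.027,-0.0075,100],[0,0,0,0.05,-0.027,-0.0075,100],[0,0,0,0,0,0,100],[0,0,0,0,0,0,100]]'
python3 - <<'E'
from h import *
grab('wrist','w1')
E
```

```text
time_s: 1.4
position: [0.4835, -0.1938, 0.291]
tool_rot: [[0.951, 0.31, -0.001], [0.31, -0.951, 0.0], [-0.001, -0.0, -1.0]]
ft_force: [-0.1, -0.3, 0.7]
grip_width: 0.0857
gripper_force: 0.0
```

View pics/w1.png

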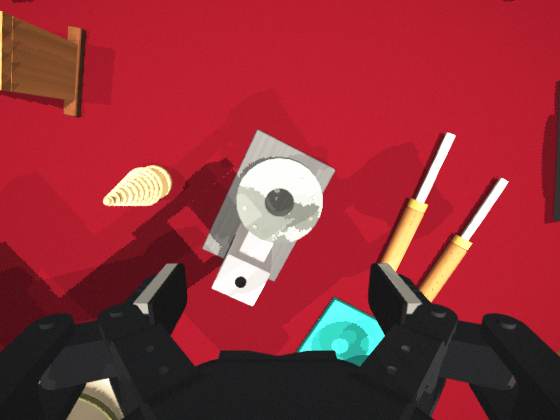

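The wrist view shows the grey ring with its bore at about (280,201), the column at (241,280), the tree tip at (105,202) and the rack end at (75,70). I take a second view from a sideways shift, on the way to the rack.

```bash
python3 -m jog '[[0,0,0,0,-0.05,0,100],[0,0,0,0,-0.05,0,100],[0,0,0,0,0,0,100],[0,0,0,0,0,0,100]]' | head -2
python3 - <<'E'
from h import *
grab('wrist','w2')
E
python3 -m jog '[[0,0,0,0.03,-0.038,-0.004,100],[0,0,0,0.03,-0.038,-0.004,100],[0,0,0,0.03,-0.038,-0.004,100],[0,0,0,0.03,-0.038,-0.004,100],[0,0,0,0.03,-0.038,-0.004,100],[0,0,0,0,0,0,100],[0,0,0,0,0,0,100]]'
cat > ring.py <<'E'
from h import *
def bore(tag,c):
    im=load(tag);g=cv2.cvtColor(im['pixels'],cv2.COLOR_RGB2HSV)
    m=((g[:,:,2]<125)&(g[:,:,1]<90)).astype(np.uint8)*255
    cs=cv2.findContours(m,cv2.RETR_EXTERNAL,cv2.CHAIN_APPROX_NONE)[0]
    r=[]
    for k in cs:
        if len(k)<20: continue
        e=cv2.fitEllipse(k)
        if np.hypot(e[0][0]-c[0],e[0][1]-c[1])<40 and 12<e[1][1]<60: r.append((e,cv2.contourArea(k)))
    return im,r
if __name__=='__main__':
    for t,c in(('w1',(280,201)),('w2',(380,201)),('t0',(420,208)),):
        im,r=bore(t,c)
        for e,a in r: print(t,np.round(e[0],1),np.round(e[1],1),a,onz(im,e[0],.12).round(4))
E
python3 - <<'E'
from h import *
grab('wrist','w3')
E
python3 ring.py
```

```text
time_s: 1.95
position: [0.4526, -0.0997, 0.2914]
time_s: 2.88
position: [0.5369, 0.1273, 0.3108]
tool_rot: [[0.951, 0.308, -0.001], [0.308, -0.951, -0.0], [-0.001, 0.0, -1.0]]
ft_force: [1.0, 0.7, 0.1]
grip_width: 0.0856
gripper_force: 0.0
w1 [279.1 202.4] [25.2 28. ] 546.0 [ 0.4799 -0.1959  0.12  ]
w2 [372.8 201.6] [24.6 26.2] 368.5 [ 0.4802 -0.195   0.12  ]
```

View pics/w3.png

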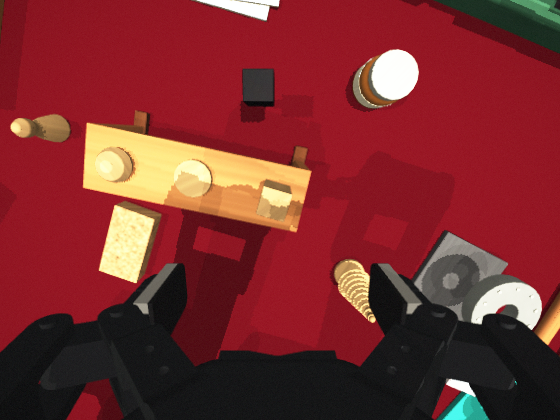

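The wrist view over the rack shows the block at about (275,199), the foot at (192,178), the knob at (113,163) and the black decoy at (258,86). I crop the block to get its corners.

```bash
python3 - <<'E'
from h import *
print('ring tri',tri(load('w1'),(279.1,202.4),load('w2'),(372.8,201.6)))
i=load('w3')['pixels'][170:230,240:320]
cv2.imwrite('pics/c3.png',cv2.resize(i,(800,600),interpolation=cv2.INTER_CUBIC)[:,:,::-1])
E
```

```text
ring tri (array([ 0.47973561, -0.19589984,  0.1179413 ]), np.float64(0.0005243472220111585))
```

View pics/c3.png

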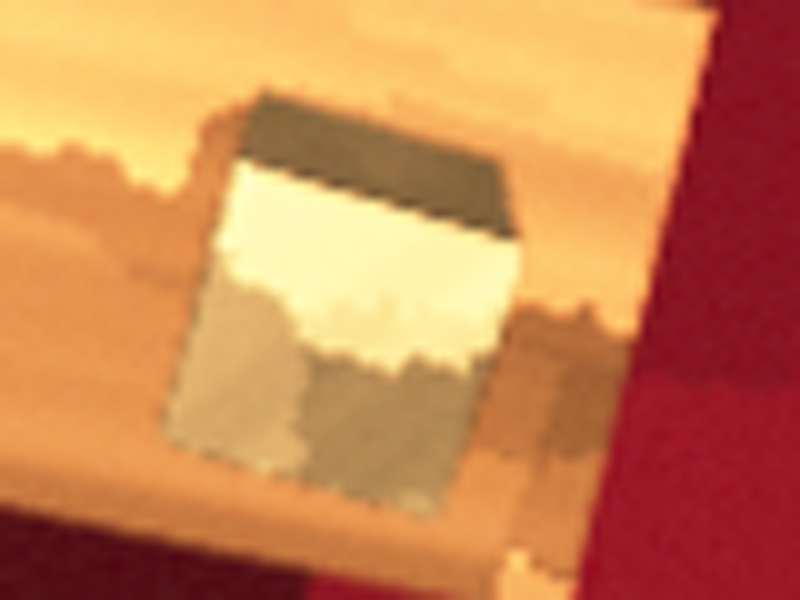

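```bash
python3 - <<'E'
from h import *
w=load('w3');c=np.array([(235,158),(520,238),(437,518),(165,440)],float)
c=(c+.5)/10-.5+[240,170]; m=c.mean(0)
print(m,tri(w,m,load('s0'),(247.4,204.6)),tri(w,m,load('t0'),(231.0,187.7)))
P=np.array([onz(w,u,.175) for u in c]);print(P.round(4),P.mean(0))
for i in range(4):
    d=P[(i+1)%4]-P[i];print(np.linalg.norm(d),np.degrees(np.arctan2(d[1],d[0])))
o=observe();print(o['position'],o['tool_rot'])
E
```

```text
[273.475 203.4  ] (array([0.53766906, 0.13162285, 0.17641594]), np.float64(0.002518374377644476)) (array([0.53772724, 0.13282221, 0.17350049]), np.float64(0.0009316008996283807))
[[0.5514 0.1467 0.175 ]
 [0.5524 0.1196 0.175 ]
 [0.5246 0.1184 0.175 ]
 [0.5239 0.145  0.175 ]] [0.53806753 0.13242498 0.175     ]
0.027153000537214467 -87.93625709465346
0.027823359231174148 -177.69959912525468
0.026604369782837763 91.33502206055888
0.027492822065719433 3.4512266150192166
[0.53677855 0.1270562  0.31099821] [[ 9.51417768e-01  3.07902245e-01 -6.62095768e-04]
 [ 3.07902114e-01 -9.51417995e-01 -2.94479371e-04]
 [-7.20600688e-04  7.63122188e-05 -9.99999737e-01]]
```

Block centre is about (0.538, 0.132), top at 0.175 and yaw 2.2°, and the sizes and height match the text. Next: turn, centre, descend and grip.

```bash
python3 -m jog '[[0,0,0.137,0,0,0,100],[0,0,0.137,0,0,0,100],[0,0,0,0.0015,-0.005,0.04,100],[0,0,0,0,0,0.04,100],[0,0,0,0,0,0.04,100],[0,0,0,0,0,0.035,100],[0,0,0,0,0,0.02,100],[0,0,0,0,0,0,100],[0,0,0,0,0,0,100]]'
python3 - <<'E'
from h import *
print(observe()['position'])
E
```

```text
time_s: 4.05
position: [0.5385, 0.1328, 0.1374]
tool_rot: [[0.999, 0.04, 0.002], [0.04, -0.999, 0.0], [0.002, 0.0, -1.0]]
ft_force: [-0.8, -0.4, -0.1]
grip_width: 0.0848
gripper_force: 0.0
[0.53845204 0.13279199 0.13742755]
```

```bash
python3 -m jog '[[0,0,0,0,0,0.001,0],[0,0,0,0,0,0,0],[0,0,0,0,0,0,0],[0,0,0,0,0,0,0],[0,0,0,0,0,0,0],[0,0,0,0,0,0,0],[0,0,0,0,0,0,0],[0,0,0,0,0,0,0]]' 40
```

```text
time_s: 5.05
position: [0.538, 0.1336, 0.1356]
tool_rot: [[0.999, 0.041, 0.001], [0.041, -0.999, 0.0], [0.001, -0.0, -1.0]]
ft_force: [-0.9, 0.1, 5.5]
grip_width: 0.0276
gripper_force: 39.9
```

```bash
python3 -m jog '[[0,0,0,0,0,-0.005,0],[0,0,0,0,0,-0.02,0],[0,0,0,0,0,-0.03,0],[0,0,0,0,0,-0.035,0],[0,0,0,0,0,-0.035,0],[0,0,0,0,0,-0.03,0],[0,0,0,0,0,-0.015,0],[0,0,0,0,0,0,0],[0,0,0,0,0,0,0]]'
python3 - <<'E'
from h import *
a=grab('side','s4');w=grab('wrist','w4')['pixels']
c=cv2.resize(a['pixels'][90:240,190:310],(480,600),interpolation=cv2.INTER_CUBIC)
d=cv2.resize(w,(320,240)); d=np.vstack([d,np.zeros((360,320,3),np.uint8)])
cv2.imwrite('pics/c4.png',np.hstack([c,d])[:,:,::-1])
P=observe()['position'];print(P)
E
```

```text
time_s: 6.18
position: [0.5376, 0.1335, 0.3043]
tool_rot: [[0.999, 0.041, -0.002], [0.041, -0.999, -0.0], [-0.002, -0.0, -1.0]]
ft_force: [-0.3, 0.0, -0.2]
grip_width: 0.0273
gripper_force: 39.5
[0.53763267 0.13350558 0.3042964 ]
```

View pics/c4.png

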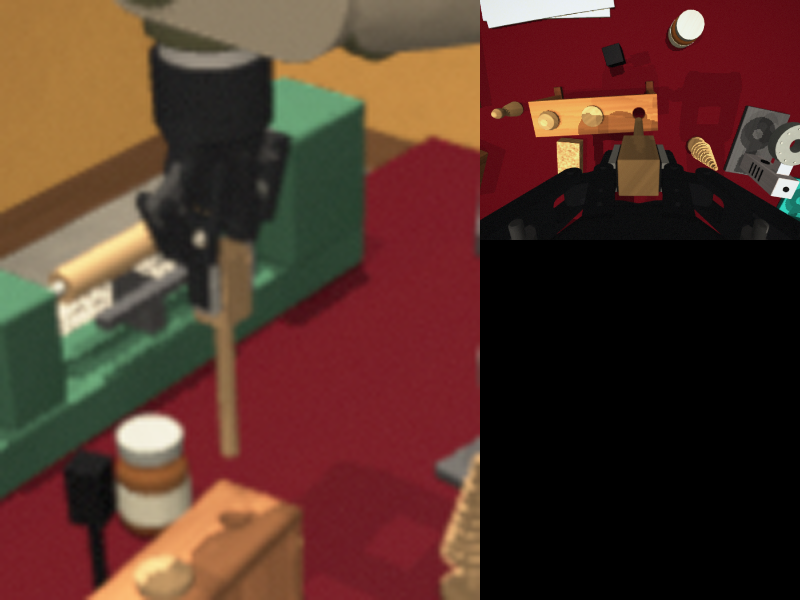

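The piece is held and clear of the rack, and the hole is empty. In the side view the tip is at about (247,203). I now measure the axis tilt from stem edges in the side and wrist views.

```bash
cat > stem.py <<'E'
from h import *
def rows(im,rng,cx,half=16):
    g=im['pixels'].astype(int);out=[]
    for v in rng:
        r=g[v,cx-half:cx+half]; m=(r[:,1]>0.5*r[:,0])&(r[:,0]>50)&(r[:,0]>r[:,2]+15)
        u=np.where(m)[0]
        out.append((v,)+((u.min()+cx-half,u.max()+cx-half,len(u)) if len(u) else (0,0,0)))
    return out
E
python3 - <<'E'
from stem import *
a,w=load('s4'),load('w4');T=[.5376,.1335]
for n,i in(('s',a),('w',w)): print(n,proj(i,[T+[.295],T+[.25],T+[.22],T+[.184]]).round(1).tolist())
print(rows(a,range(170,208,3),246))
print(rows(w,range(190,246,4),278))
E
```

```text
s [[244.8, 168.5], [245.5, 182.9], [245.9, 192.1], [246.5, 202.8]]
w [[278.7, 260.7], [278.4, 233.8], [278.3, 221.4], [278.2, 210.0]]
[(170, np.int64(239), np.int64(257), 12), (173, np.int64(243), np.int64(252), 7), (176, np.int64(243), np.int64(248), 6), (179, np.int64(243), np.int64(248), 6), (182, np.int64(238), np.int64(248), 6), (185, np.int64(234), np.int64(248), 6), (188, np.int64(244), np.int64(248), 5), (191, np.int64(244), np.int64(248), 5), (194, np.int64(230), np.int64(249), 9), (197, np.int64(230), np.int64(249), 11), (200, np.int64(230), np.int64(249), 11), (203, np.int64(230), np.int64(249), 11), (206, np.int64(230), np.int64(236), 7)]
[(190, np.int64(262), np.int64(293), 18), (194, np.int64(262), np.int64(293), 12), (198, np.int64(262), np.int64(293), 10), (202, np.int64(262), np.int64(293), 12), (206, np.int64(262), np.int64(293), 30), (210, np.int64(262), np.int64(293), 32), (214, np.int64(262), np.int64(293), 32), (218, np.int64(262), np.int64(293), 32), (222, np.int64(262), np.int64(293), 32), (226, np.int64(262), np.int64(293), 32), (230, np.int64(262), np.int64(285), 23), (234, np.int64(269), np.int64(285), 17), (238, np.int64(262), np.int64(293), 32), (242, np.int64(262), np.int64(293), 32)]
```

Side-view stem centres follow the vertical line through the TCP to within 0.4 px, so it is upright. Next I carry it over the ring.

```bash
python3 -m jog '[[0,0,0,-0.006,0.028,0,0],[0,0,0,-0.01,0.045,0,0],[0,0,0,-0.01,0.045,0,0],[0,0,0,-0.01,0.045,0.005,0],[0,0,0,-0.01,0.045,0.005,0],[0,0,0,-0.01,0.045,0.01,0],[0,0,0,-0.0095,0.045,0.01,0],[0,0,0,-0.006,0.028,0,0],[0,0,0,0,0,0,0],[0,0,0,0,0,0,0]]'
python3 - <<'E'
from h import *
a=grab('side','s5')['pixels'];w=grab('wrist','w5')['pixels']
print(observe()['position'])
c=cv2.resize(a[110:230,280:360],(400,600),interpolation=cv2.INTER_CUBIC)
d=cv2.resize(w[130:330,213:346],(399,600),interpolation=cv2.INTER_CUBIC)
cv2.imwrite('pics/c5.png',np.hstack([c,d])[:,:,::-1])
E
```

```text
time_s: 7.52
position: [0.4797, -0.1945, 0.2751]
tool_rot: [[0.999, 0.041, -0.0], [0.041, -0.999, 0.001], [-0.0, -0.001, -1.0]]
ft_force: [0.3, 0.0, -1.0]
grip_width: 0.0275
gripper_force: 39.6
[ 0.4798926  -0.19415333  0.27532048]
```

View pics/c5.png

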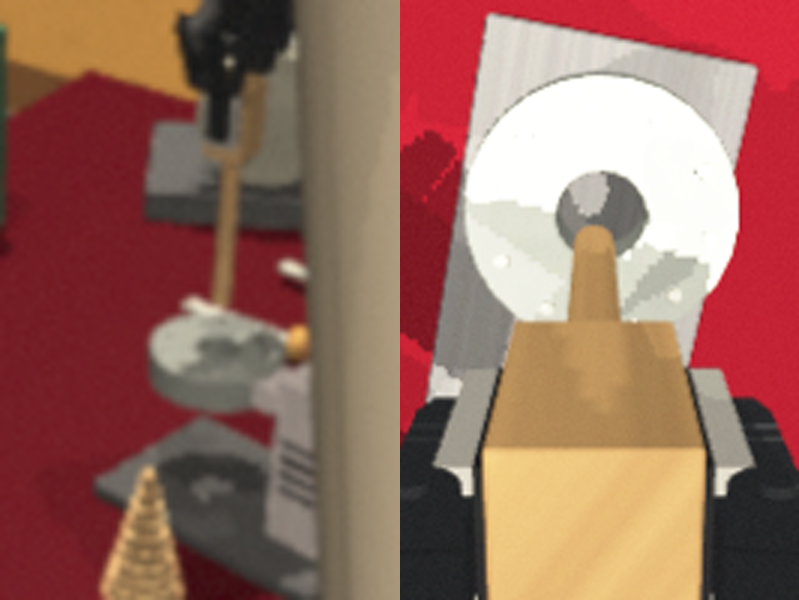

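The close view shows the tip above the bore: wrist tip at about (277.7,206), bore at about (280,201). I compute the offsets, using saturation for the stem edges.

```bash
cat > chk.py <<'E'
from h import *
import sys
def stem(im,vs,c,h,wr):
    g=im['pixels'].astype(int); o=[]
    for v in vs:
        r=g[v,c-h:c+h]; m=(r[:,0]-r[:,2]>(45 if wr else 25))&(r[:,1]-r[:,2]>(15 if wr else 12))
        u=np.where(m)[0]+c-h
        if len(u): o.append((v,u.min(),u.max(),(u.min()+u.max())/2))
    return o
E
python3 - <<'E'
from chk import *
a,w=load('s5'),load('w5');P=observe()['position'];x,y=P[:2]
Z=[.235,.215,.195,.175,.155]
for n,i in(('s',a),('w',w)): print(n,proj(i,[[x,y,z] for z in Z]).round(1).tolist(), 'bore proj',proj(i,[.4798,-.1957,.12]).round(1))
for r in stem(a,range(143,174,3),326,12,0):print('s',*r)
for r in stem(w,range(200,238,3),278,14,1):print('w',*r)
g=cv2.cvtColor(w['pixels'],cv2.COLOR_RGB2HSV)
# ring outer rim: bright low-sat pixels vs plate/cloth -> Hough circle
s=cv2.resize(cv2.cvtColor(w['pixels'],cv2.COLOR_RGB2GRAY)[140:250,220:340],None,fx=4,fy=4,interpolation=cv2.INTER_CUBIC)
for rr in((50,75),(170,190)):
    c=cv2.HoughCircles(s,cv2.HOUGH_GRADIENT,1,400,param1=80,param2=15,minRadius=rr[0],maxRadius=rr[1])
    if c is not None: u=c[0,0,:2]/4+[219.6,139.6];print(rr,u,c[0,0,2]/4,onz(w,u,.12))
E
```

```text
s [[324.9, 148.8], [324.5, 154.3], [324.0, 159.8], [323.6, 165.1], [323.2, 170.4]] bore proj [[322.8 179.3]]
w [[278.4, 240.9], [278.3, 231.2], [278.2, 223.0], [278.1, 216.1], [278.1, 210.2]] bore proj [[279.6 201.8]]
s 143 324 328 326.0
s 146 324 328 326.0
s 149 324 327 325.5
s 152 323 327 325.0
s 155 323 327 325.0
s 158 323 326 324.5
s 161 323 326 324.5
s 164 323 337 330.0
s 167 322 326 324.0
s 170 317 325 321.0
s 173 318 318 318.0
w 206 273 281 277.0
w 209 271 283 277.0
w 212 271 284 277.5
w 215 271 284 277.5
w 218 271 284 277.5
w 221 270 284 277.0
w 224 270 285 277.5
w 227 270 285 277.5
w 230 269 285 277.0
w 233 269 285 277.0
w 236 269 286 277.5
(50, 75) [279.225 201.475] 14.8 [ 0.48014538 -0.19534216  0.12      ]
(170, 190) [279.975 199.975] 45.4 [ 0.48169243 -0.19601896  0.12      ]
```

```bash
python3 - <<'E'
from h import *
for t,c in(('w1',(279,202)),('w2',(373,202)),('w5',(279,201))):
    w=load(t);x0,y0=c[0]-60,c[1]-60
    s=cv2.resize(w['pixels'][y0:y0+120,x0:x0+120],None,fx=4,fy=4,interpolation=cv2.INTER_CUBIC)
    for ch,nm in((cv2.cvtColor(s,cv2.COLOR_RGB2GRAY),'gray'),(s[:,:,1],'green')):
      for rr in((50,64),(168,190)):
        k=cv2.HoughCircles(cv2.GaussianBlur(ch,(5,5),1),cv2.HOUGH_GRADIENT_ALT,1,400,param1=150,param2=.3,minRadius=rr[0],maxRadius=rr[1])
        if k is not None: u=k[0,0,:2]/4+[x0-.4,y0-.4];print(t,nm,u.round(1),k[0,0,2]/4,onz(w,u,.12).round(4))
E
```

```text
w1 gray [279.1 201.1] 14.24751 [ 0.4812 -0.1954  0.12  ]
w1 gray [279.4 200.1] 43.081245 [ 0.4823 -0.1953  0.12  ]
w1 green [278.8 201.1] 14.238944 [ 0.4812 -0.1952  0.12  ]
w1 green [278.6 200.1] 43.378036 [ 0.4821 -0.1946  0.12  ]
w2 gray [372.1 201.1] 14.167091 [ 0.4805 -0.1941  0.12  ]
w2 gray [372.1 203.1] 44.436985 [ 0.4785 -0.1949  0.12  ]
w2 green [372.1 201.8] 14.179323 [ 0.4797 -0.1944  0.12  ]
w2 green [371.6 199.4] 43.42326 [ 0.4821 -0.1929  0.12  ]
w5 gray [278.6 200.8] 14.747766 [ 0.4808 -0.1947  0.12  ]
w5 gray [278.6 197.6] 44.82655 [ 0.484  -0.1946  0.12  ]
w5 green [279.1 201.6] 14.977658 [ 0.48   -0.1952  0.12  ]
w5 green [279.4 198.6] 45.240288 [ 0.4831 -0.1953  0.12  ]
```

Bore is at about (0.4808, -0.1951) and the tip at about (0.480, -0.1936). I correct by +1 mm in x and −1.5 mm in y, then lower 78.5 mm (clearance is 9 mm all round).

```bash
python3 -m jog '[[0,0,0,0.001,0.0015,0,0],[0,0,0,0,0,0.01,0],[0,0,0,0,0,0.015,0],[0,0,0,0,0,0.015,0],[0,0,0,0,0,0.015,0],[0,0,0,0,0,0.015,0],[0,0,0,0,0,0.0085,0],[0,0,0,0,0,0,0],[0,0,0,0,0,0,0],[0,0,0,0,0,0,0]]'
python3 - <<'E'
from h import *
a=grab('side','s6');w=grab('wrist','w6')
P=observe()['position'];print(P)
x,y=P[:2]
for n,i in(('s',a),('w',w)): print(n,proj(i,[[x,y,z] for z in(.18,.12,.076)]).round(1).tolist(),proj(i,[.4808,-.1951,.12]).round(1))
c=cv2.resize(a['pixels'][130:230,285:352],(400,600),interpolation=cv2.INTER_CUBIC)
d=cv2.resize(w['pixels'][130:330,213:346],(399,600),interpolation=cv2.INTER_CUBIC)
cv2.imwrite('pics/c6.png',np.hstack([c,d])[:,:,::-1])
E
```

```text
time_s: 8.88
position: [0.481, -0.1967, 0.1973]
tool_rot: [[0.999, 0.041, 0.001], [0.041, -0.999, -0.001], [0.001, 0.001, -1.0]]
ft_force: [-1.0, 0.7, 0.1]
grip_width: 0.0274
gripper_force: 39.6
[ 0.48089114 -0.1966495   0.19715619]
s [[323.9, 163.4], [322.7, 179.1], [321.8, 190.0]] [[322.4 179.3]]
w [[278.6, 255.1], [278.2, 224.3], [278.1, 210.1]] [[276.2 224.4]]
```

View pics/c6.png

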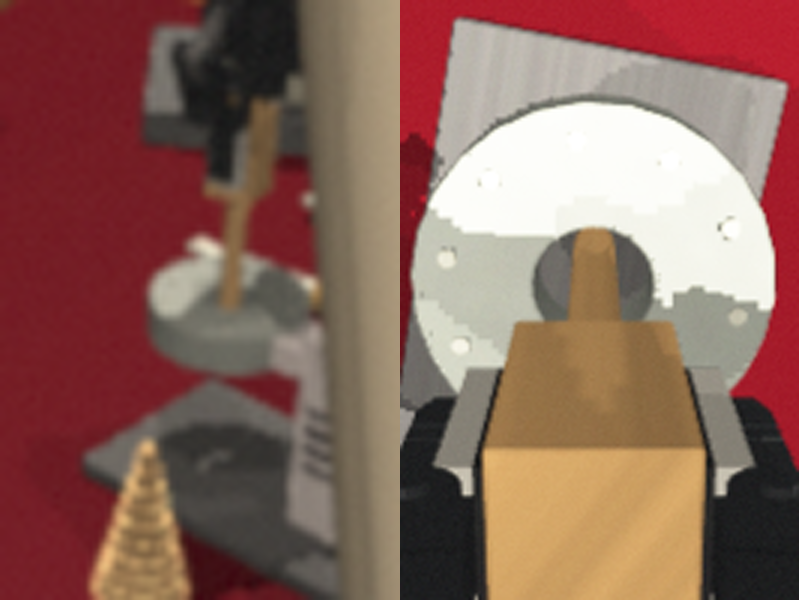

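The side view shows the stem passing into the bore. The wrist view shows the stem (570–618) centred sideways in the bore (533–655). One numeric check of x from the side view.

```bash
python3 - <<'E'
from chk import *
a=load('s0');b=load('s6')
g=cv2.cvtColor(a['pixels'],cv2.COLOR_RGB2GRAY)[172:186,312:336]
s=cv2.resize(g,None,fx=8,fy=8,interpolation=cv2.INTER_CUBIC)
m=(s<120).astype(np.uint8)
for t in(105,115,125):
  for k in cv2.findContours((s<t).astype(np.uint8),0,1)[0]:
    if 800<cv2.contourArea(k)<9000:
      e=cv2.fitEllipse(k);u=np.array(e[0])/8+[311.56,171.56];print(t,u.round(2),np.array(e[1])/8,onz(a,u,.12).round(4))
for r in stem(b,range(163,184,2),325,8,0):print(*r)
print(proj(b,[.4809,-.196,.165]))
o=observe();print(o['position'],o['qvel'])
E
```

```text
105 [333.05 172.77] [2.70219231 9.95120144] [ 0.4733 -0.2538  0.12  ]
115 [323.23 178.96] [2.47515011 7.48316765] [ 0.4797 -0.1983  0.12  ]
115 [332.94 172.83] [ 2.84165168 10.21934891] [ 0.4734 -0.2532  0.12  ]
125 [323.19 178.95] [3.02008772 7.76840925] [ 0.4798 -0.1983  0.12  ]
125 [332.83 172.88] [ 2.95701575 10.65736866] [ 0.4735 -0.2527  0.12  ]
163 322 327 324.5
165 323 326 324.5
167 322 325 323.5
169 322 325 323.5
171 317 325 321.0
173 317 326 321.5
175 322 325 323.5
177 322 325 323.5
179 321 325 323.0
181 322 324 323.0
[[323.44985781 167.48328928]]
[ 0.48089114 -0.1966495   0.19715619] [ 0.03669154  0.10101758  0.15451997  0.00528055 -0.03615942  0.01710073]
```

Centred in both views (side: stem 323.2, bore 323.2), with the tip at about 0.0766, which is 19.4 mm below the ring. I let it settle and hand in.

```bash
python3 -m jog '[[0,0,0,0,0,0,0],[0,0,0,0,0,0,0],[0,0,0,0,0,0,0]]' && python3 -c "
from rig import job
print(job.close_job())"
```

```text
time_s: 9.35
position: [0.4808, -0.1966, 0.1968]
tool_rot: [[0.999, 0.041, 0.0], [0.041, -0.999, -0.0], [0.0, 0.0, -1.0]]
ft_force: [-0.6, 0.0, -0.4]
grip_width: 0.0276
gripper_force: 39.6
the job is handed in; nothing more can be done
None
```

The job is handed in at 9.35 s: the stem is held still and upright by its square end, centred in the grey lamp's bore, with its tip about 20 mm below the ring and no sign of contact with the lamp in the images or force readings.

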